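# Dial open the specimen lockbox

## Task

Unlock the specimen lockbox on the lab counter. Using the crank on its dial (seen from above), turn the dial clockwise until it comes gently up against its stop, without forcing it; from there turn it anticlockwise one full turn and five twelfths, then back clockwise one full turn and one twelfth, then anticlockwise four twelfths of a turn. Then slide the hatch fully open, let go, and leave the other things on the counter undisturbed.

Things in the scene. Friction and masses are not known exactly. Their poses are not given: they have to be found in the camera images.
- lockbox: Cream sheet-metal box fixed to the counter, 210 (its x) x 300 (its y) x 120 mm high; origin at the centre of its underside, z up. On its flat top sit the black dial (-y end) and the aluminium hatch (+y end).
- dial_axis (a point): Point on the dial's vertical axis, level with its upper face (138 mm above the counter); x -20, y -75 mm in the lockbox frame. Black disc, 100 mm diameter, hub cap 4 mm high. Twelve even marks, 30 degrees apart, on the fixed bezel; none is a zero: turns count from where the stop is felt. The stop lies 0.15 to 0.31 turn clockwise of the start; where the crank then stands differs each time.
- crank (a point): Centre of the top of the dial's crank: an upright round steel post, 20 mm diameter, 40 mm high above the dial face, 36 mm from the dial axis. Its sleeve spins freely, so a gripper may hold it and carry it round in circles without turning the wrist. Turning takes 1 to 3 N at the crank.
- buffer (a joint): Give of the sprung stop behind the dial, rad, 0 at rest; firm until the crank is pushed about 6 N harder than the turning drag, then 0.1 rad for each further 5.5 N. Beyond 0.15 rad (14 N above the drag) it counts as forced. A push of 3 to 8 N above the drag feels the stop and winds the works up by 2 to 6 degrees; the combination, counted from that pushed place, allows for it.
- hatch (a joint): Travel of the sliding hatch, m: 0 shut, 0.062 fully open against its end. It slides along the lockbox's +y, away from the dial, takes about 2 N when unlocked, stays where it is left; locked, it moves 1 to 2 mm and stops dead.
- hatch_grip (a point): Centre of the top of the hatch's black handle, an upright lug 44 mm along the lockbox x, 14 mm thick along its y, 34 mm high above the hatch plate (plate's upper face 127 mm above the counter); x -20, y 87 mm in the lockbox frame when shut. Plate 94 x 110 x 6 mm.
- salve_jar: Bystander: small white jar, 28 mm in diameter, 36 mm high, standing on the lockbox top near its +x edge; origin under its centre.
- cassette_bin: Bystander: grey open bin 130 x 75 x 50 mm beside the -y end of the lockbox; origin under its centre.
- petri_stack: Bystander: white flat dish with lid, 88 mm in diameter, 30 mm high, behind (+x of) the lockbox; origin under its centre.
- amber_bottle: Bystander: amber bottle, 64 mm in diameter, 150 mm high, on the robot's right; origin under its centre.
- beaker: Bystander: glass beaker, 70 mm in diameter, 90 mm high, on the robot's left; origin under its centre.
- tube_rack: Bystander: white rack of capped tubes, 60 x 160 x 103 mm, on the robot's left; origin under its centre.
- specimen_tub: Bystander: white lidded tub, 68 mm in diameter, 70 mm high, on the robot's right; origin under its centre.
- lock_works (a point): Centre of the hidden works under the dial: wheels picked up in turn as the dial turns, each adding about 0.7 N of drag at the crank (that is not the stop). They stay where the dial leaves them. The hatch is free only if every leg of the combination is right to about 7 degrees; a leg overshot cannot be mended by turning back, only by starting again from the stop.

How it is judged:
At the end, for the whole second after the job is handed in: The hatch is open by more than 55 mm of its 62 mm and at rest, and the dial is not pressing on its stop (value of joint hatch above 0.055 m and velocity of joint hatch below 0.01 m/s and value of joint buffer below 0.02 rad); the robot touches nothing.
It fails at once if the dial was forced against its stop (the stop's buffer gave more than 0.15 rad) (value of joint buffer above 0.15 rad).
It fails at once if a bystander was moved by more than 30 mm (distance of any of salve_jar, cassette_bin, petri_stack, amber_bottle, beaker, tube_rack, specimen_tub from where it was at the start of the episode above 0.03 m).
It also fails if it takes over 72 s, if anything falls off the work surface, if the arm or the gripper's body presses on something with over 40 N, if the wrist force passes 120 N, or if a joint passes its speed limit or range.

## Robot

A 7-joint arm with a two-finger parallel gripper is mounted at the origin on the work surface. World frame = base frame: x ahead of the robot, y to its left, z up, the work surface at z = 0. Lengths are in m, angles in rad, forces in N, time in s.
With the tool pointing down it reaches from about 0.425 to 0.925 m from the base axis. Payload 6.8 kg.
Tool frame: the origin (TCP) lies midway between the tips of the shut fingers; the grasp point (between the pads) lies 19 mm behind it; z points along the fingers, x is the direction in which the jaws open and shut, and the axes are right-handed (so a half turn about z gives the same grasp; the last joint's range is limited). The gripper opens to 85 mm and grips with 20 to 120 N. Pads are 22 mm wide; open, the fingers measure 114 mm over their backs; the gripper's body (76 mm by 85 mm) begins 54 mm behind the grasp point. The pads swing forward as they close: fully open they stand 13 mm farther back than shut.
Start: joints at [1.214, 0.477, 0.022, 1.555, -0.011, 1.109, -0.083], TCP at [0.166, -0.654, 0.231] pointing down, gripper open.
Joint ranges: [-2.96, 2.96], [-0.34, 2.1], [-1.41, 1.46], [0.24, 2.44], [-1.37, 4.51], [0.17, 1.92], [-2.96, 2.96]. Speed limits (rad/s): [2.39, 2.39, 3.14, 3.14, 3.14, 3.14, 3.14].

## Interface

Orientations are given as a unit quaternion [x, y, z, w].
In Python, from plant import env gives the robot as it stands.
- The arm moves only by the tool play_rows, never from a script. Its argument "motion" is a list of rows, each an object of numbers: "tx", "ty", "tz": the shift along the tool's x, y, z scaled (see below); "ax", "ay", "az": the turn, a rotation vector about the tool's x, y, z scaled (see below). In form: [{"tx": .., "ty": .., "tz": .., "ax": .., "ay": .., "az": ..}, ...]. A call has 1 to 12 rows; each row is the pose to reach, as a shift and turn from the pose commanded when the call began, along the tool's axes at that moment; what a row does not reach only later rows make up. The controller multiplies each number of a shift by 0.6 m and each number of a turn by 0.5 rad. A row lasts 1/10 s, in which the tool goes at most 50 mm and 8.59 degrees, less where a joint would pass 70% of its speed; a pose out of reach is approached as far as the arm can. A call with a number of a shift or a turn outside -1 to 1 is refused whole. A call with a gripper value outside its range is refused whole. "gripper" is the closure, from 0 (fully open) to 1 (shut), set as the call begins (left out, the last holds). The fingers move at their own pace and stop on an object; the grip force is fixed at half the most. Time passes only in rows, so rows that repeat a pose let the fingers close. It gives the time, the measured TCP pose, the force and the opening at its end, in the units of the state.
- env.get_obs(): the state, without advancing time (a new reading comes with each control period).
- env.read_camera(name): name is "scene" or "top"; returns (picture, depth): 400x640x3 uint8, blue, green, red; 400x640 float32, m along the optical axis (not along the pixel's ray), 0 where there is no reading.
- env.calibration(name): a dict with "vfov" (degrees; the focal length in pixels is half the picture's height over the tangent of half this angle, whatever the lens; pixels are square), "cx", "cy" (the principal point, pixels), "origin" and "rotation" of the camera in the world. Camera axes: x right, y up, looking along -z (the intrinsics and any distortion apply to the point x, -y, -z); pixel columns grow to the right and rows downward; lengths in m; the calibration is good to about 2 mm. A picture is of the moment at which its call begins. calibration takes no time and is no camera call.
- env.sign_off(): hands the job in, once; it reports no verdict.
The state is a dict: "t": time; "qpos": joint angles; "dq": joint speeds; "joint_torque": joint torques, N m; "eef_pos": TCP position; "orientation": TCP orientation; "ft_force": force on the tool from outside, world axes, zero at the start; "wrist_torque": the same for the moment, N m; "opening": finger opening in m.
Only numpy, scipy, OpenCV 4.12 (cv2) and the standard library are available. Lean on these libraries where they do the work, as an engineer would, in place of code of your own. Each camera call takes 0.05 s, during which the arm holds its last target. There are 200 camera calls.

## Working session

There is one attempt and no reset: what is moved stays moved. The work goes in short steps, Python scripts to look and compute and a tool call to move; the robot and the scene stay as the last step left them, time stands still between calls to the robot, and variables do not carry over. Pictures are saved under pics/ and viewed, about 8 in all and at most 12, crops included, and the job is handed in when it is done.

Besides the shell and the picture viewer there is one more tool, called after "Emit:" in YAML: its name, and indented under it one key for each argument. play_rows: Moves the arm, as the interface text tells. Shifts and turns lie within -1 to 1; 1 stands for 0.6 m of shift or 0.5 rad of turn. Its arguments: {"type":"object","properties":{"motion":{"type":"array","items":{"type":"object","properties":{"tx":{"type":"number"},"ty":{"type":"number"},"tz":{"type":"number"},"ax":{"type":"number"},"ay":{"type":"number"},"az":{"type":"number"}}}},"gripper":{"type":"number"}},"required":["motion"]}

```bash
mkdir -p pics; ls
python3 - <<'E'
from plant import env
import cv2, numpy as np
o=env.get_obs(); print(o)
for n in("scene","top"):
    c=env.calibration(n); print(n,c)
    p,d=env.read_camera(n); cv2.imwrite(f"pics/{n}0.png",p); np.savez(f"pics/{n}0.npz",p=p,d=d)
E
```

```text
pics
{'t': 0.0, 'qpos': array([ 1.21390264,  0.47776434,  0.02237073,  1.55649575, -0.01150752,
        1.10931076, -0.0831191 ]), 'dq': array([-0.00052698, -0.00095654,  0.00023189, -0.00233652,  0.00093242,
        0.00103428,  0.00048471]), 'joint_torque': array([ 4.17069832e-04, -5.96444929e+01,  1.60814691e+00, -2.81193513e+01,
        1.24909295e-02,  9.39056132e-03,  1.16938885e-06]), 'eef_pos': array([ 0.16602317, -0.65362693,  0.2303316 ]), 'orientation': array([ 7.89368715e-01, -6.13918705e-01, -7.72187381e-04, -5.08924777e-04]), 'ft_force': array([-0.63836683, -0.34003862,  0.53476966]), 'wrist_torque': array([-0.04026368, -0.0130055 ,  0.00707736]), 'opening': 0.08542167950874005}
scene {'vfov': 53.5773828151857, 'cx': 318.8040566927431, 'cy': 198.8764301055216, 'origin': array([ 1.23463544, -0.46753409,  0.67231117]), 'rotation': array([0.4160055 , 0.21760063, 0.41407914, 0.77982553])}
top {'vfov': 53.735983299979644, 'cx': 313.5088955870463, 'cy': 200.15050582522892, 'origin': array([ 3.92266961e-01, -1.77331524e-05,  1.38559607e+00]), 'rotation': array([-0.05534745,  0.0618951 ,  0.71029966, -0.69898502])}
```

View pics/scene0.png

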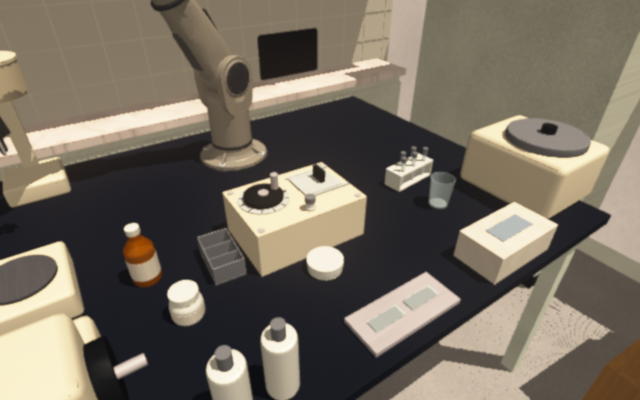

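View pics/top0.png

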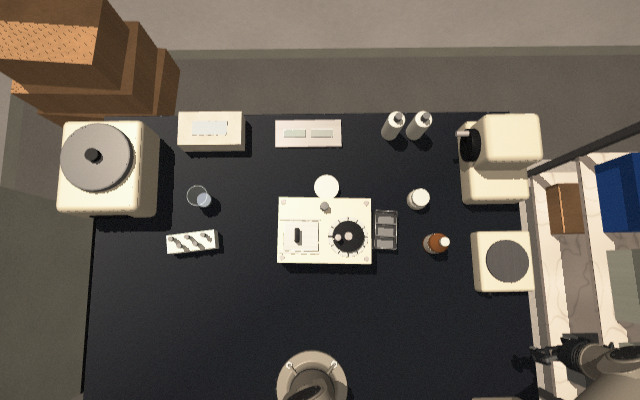

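The scene view shows the lockbox (about 295,215), dial (265,195) with crank (274,180), and hatch handle (319,172). In the top view the box spans columns 278–372 and rows 197–265, with the dial at (348,237), crank near (338,237), handle (297,236) and jar (325,206). Next I'll get positions from depth.

```bash
cat > h.py <<'E'
import numpy as np, cv2
from plant import env
from scipy.spatial.transform import Rotation as R
def cloud(n,d):
    c=env.calibration(n); f=200/np.tan(np.radians(c["vfov"])/2)
    v,u=np.mgrid[0:400,0:640]
    P=np.stack([(u-c["cx"])/f*d,-(v-c["cy"])/f*d,-d],-1)
    return P@R.from_quat(c["rotation"]).as_matrix().T+c["origin"]
E
python3 - <<'E'
from h import *
z=np.load("pics/top0.npz"); P=cloud("top",z["d"]); p=z["p"]
sub=np.zeros((400,640),bool); sub[190:272,270:380]=1
Z=P[...,2]
def rep(name,m):
    q=P[m]; print(name,m.sum(),q.mean(0).round(4),q.min(0).round(4),q.max(0).round(4))
m=sub&(Z>.108)&(Z<.13); 
r=cv2.minAreaRect(P[sub&(Z>.105)][:,:2].astype(np.float32)*1000); print("box",r)
rep("top",m)
rep("dial",sub&(Z>.132)&(Z<.144)); rep("high",sub&(Z>.15))
n,l,st,c=cv2.connectedComponentsWithStats((sub&(Z>.146)).astype(np.uint8))
for i in range(1,n): rep(i,l==i); print(st[i], np.percentile(Z[l==i],[10,50,90]))
# scene cloud
z=np.load("pics/scene0.npz"); S=cloud("scene",z["d"]); 
m=(S[...,2]>.146)&(S[...,0]>.35)&(S[...,0]<.8)&(abs(S[...,1])<.25)
n,l,st,c=cv2.connectedComponentsWithStats(m.astype(np.uint8))
for i in range(1,n):
    q=S[l==i]; t=q[q[:,2]>q[:,2].max()-.006]; print(i,st[i],q.mean(0).round(4),q.max(0).round(4),t.mean(0).round(4),len(t))
cv2.imwrite("pics/c.png",cv2.resize(p[190:272,270:380],None,fx=7,fy=7,interpolation=cv2.INTER_CUBIC))
E
```

```text
box ((501.6459655761719, -45.832977294921875), (300.2051086425781, 221.28163146972656), 88.3661117553711)
top 5017 [ 0.5076 -0.037   0.1218] [ 0.3994 -0.1978  0.1116] [0.6165 0.1056 0.13  ]
dial 752 [ 0.485  -0.1146  0.1381] [ 0.4346 -0.168   0.132 ] [0.5719 0.0691 0.1439]
high 181 [ 0.4994 -0.017   0.3586] [ 0.3923 -0.0922  0.1504] [0.5917 0.0465 1.3856]
1 1 [ 0.3923 -0.      1.3856] [ 0.3923 -0.      1.3856] [ 0.3923 -0.      1.3856]
[297 193   1   1   1] [1.38559607 1.38559607 1.38559607]
2 1 [ 0.3923 -0.      1.3856] [ 0.3923 -0.      1.3856] [ 0.3923 -0.      1.3856]
[300 192   1   1   1] [1.38559607 1.38559607 1.38559607]
3 1 [ 0.3923 -0.      1.3856] [ 0.3923 -0.      1.3856] [ 0.3923 -0.      1.3856]
[326 197   1   1   1] [1.38559607 1.38559607 1.38559607]
4 1 [ 0.3923 -0.      1.3856] [ 0.3923 -0.      1.3856] [ 0.3923 -0.      1.3856]
[283 200   1   1   1] [1.38559607 1.38559607 1.38559607]
5 1 [ 0.3923 -0.      1.3856] [ 0.3923 -0.      1.3856] [ 0.3923 -0.      1.3856]
[291 201   1   1   1] [1.38559607 1.38559607 1.38559607]
6 58 [ 0.574  -0.044   0.1988] [ 0.3923 -0.0587
[... 3048 characters left out ...]
3856] [ 0.3923 -0.      1.3856] [ 0.3923 -0.      1.3856]
[372 257   1   1   1] [1.38559607 1.38559607 1.38559607]
29 1 [ 0.3923 -0.      1.3856] [ 0.3923 -0.      1.3856] [ 0.3923 -0.      1.3856]
[348 259   1   1   1] [1.38559607 1.38559607 1.38559607]
30 1 [ 0.3923 -0.      1.3856] [ 0.3923 -0.      1.3856] [ 0.3923 -0.      1.3856]
[365 258   1   1   1] [1.38559607 1.38559607 1.38559607]
1 [312 164  13  14 110] [0.4936 0.0373 0.1578] [0.5133 0.0475 0.1659] [0.4914 0.0392 0.1628] 51
2 [270 172   8  16 119] [ 0.4833 -0.0883  0.1665] [ 0.4902 -0.0769  0.1826] [ 0.4804 -0.0864  0.1796] 35
3 [304 193  12  11 102] [ 0.5848 -0.0491  0.1549] [ 0.595  -0.0326  0.1596] [ 0.5827 -0.048   0.1573] 68
```

View pics/c.png

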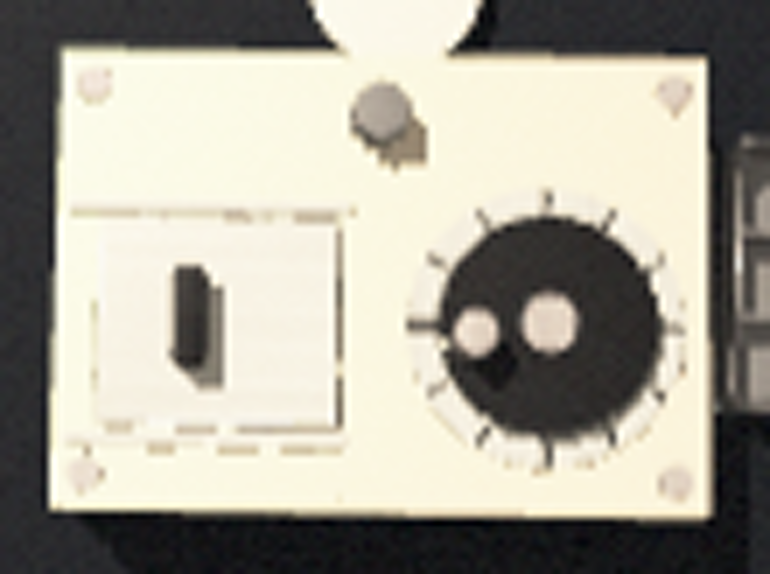

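The crop shows the hub at (549,323), crank at (476,331), handle top near (188,315), jar at (382,113), and the box slightly yawed. I'll compute metric poses.

```bash
cat >> h.py <<'E'
def ray(n,u,v,z):
    c=env.calibration(n); f=200/np.tan(np.radians(c["vfov"])/2)
    d=R.from_quat(c["rotation"]).apply([(u-c["cx"])/f,-(v-c["cy"])/f,-1]); o=c["origin"]
    return (o+d*(z-o[2])/d[2])[:2]
E
python3 - <<'E'
from h import *
def q(name,u,v,z): 
    r=ray("top",270+(u-3)/7,190+(v-3)/7,z); print(name,r.round(4)); return r
hub=q("hub",549,323,.142); cr=q("crank",476,331,.178); q("handle",192,317,.161); q("jar",382,112,.156)
C=np.array([q("c",*uv,.12) for uv in((62,47),(708,58),(711,519),(51,511))]); print(C.mean(0))
y=(C[0]+C[3]-C[1]-C[2]); y/=np.linalg.norm(y); x=(C[0]+C[1]-C[2]-C[3]); x/=np.linalg.norm(x)
print("yaw",np.degrees(np.arctan2(-y[0],y[1])),np.degrees(np.arctan2(x[1],x[0])))
yaw=np.arctan2(-y[0],y[1])
for n,p in(("dial",(-.02,-.075)),("grip",(-.02,.087))):
    print(n,C.mean(0)+np.array([[np.cos(yaw),-np.sin(yaw)],[np.sin(yaw),np.cos(yaw)]])@p)
d=cr-hub; print(np.hypot(*d),np.degrees(np.arctan2(d[1],d[0])))
E
```

```text
hub [ 0.4853 -0.12  ]
crank [ 0.4797 -0.0846]
handle [0.4891 0.0399]
jar [ 0.5803 -0.0464]
c [0.6187 0.1004]
c [ 0.6089 -0.2   ]
c [ 0.3972 -0.1928]
c [0.4057 0.1058]
[ 0.50763646 -0.04667016]
yaw -1.75448169450603 -1.7077508477744552
dial [ 0.48534959 -0.12102267]
grip [0.49030949 0.04090139]
0.035917483389062345 99.07773940595256
```

Emit:
play_rows:
  motion:
    - {"tx": -0.79,"ty": -0.74,"az": -1}
    - {"tx": -0.79,"ty": -0.74,"az": -1}
    - {"tx": -0.79,"ty": -0.74,"az": -1}
    - {"tx": -0.79,"ty": -0.74,"az": -1}
    - {"tx": -0.79,"ty": -0.74,"az": -1}
    - {"tx": -0.79,"ty": -0.74,"az": -1}
    - {"tx": -0.79,"ty": -0.74,"az": -1}
    - {"tx": -0.79,"ty": -0.74,"az": -1}
    - {"tx": -0.79,"ty": -0.74,"az": -1}
    - {"tx": -0.79,"ty": -0.74,"az": -1}
    - {"tx": -0.79,"ty": -0.74,"az": -1}
    - {"tx": -0.79,"ty": -0.74,"az": -1}
  gripper: 0

```text
$.motion[0]: bad value
```

Emit:
play_rows:
  motion:
    - {"az": -1}
    - {"az": -1}
    - {"az": -1}
    - {"az": -1}
    - {"az": -1}

```text
$.motion[0]: bad value
```

```bash
cat >> h.py <<'E'
def st(tgt=None):
    o=env.get_obs(); M=R.from_quat(o["orientation"]).as_matrix()
    print("t",o["t"],"pos",o["eef_pos"].round(4),"yaw",np.degrees(np.arctan2(M[1,0],M[0,0])).round(2),"tz",M[:,2].round(3),"F",o["ft_force"].round(2),"open",round(o["opening"],4))
    if tgt is not None: print("shift",(M.T@(np.array(tgt)-o["eef_pos"])/.6).round(4))
    return o,M
E
python3 -c "
from h import *
st([.48,-.085,.146])"
```

```text
t 0.1 pos [ 0.1661 -0.6537  0.2304] yaw -75.75 tz [-0.001  0.002 -1.   ] F [ 0.66 -0.1   0.16] open 0.0855
shift [-0.7896 -0.7405  0.1419]
```

Emit:
play_rows:
  motion:
    - {"tx": -0.79,"ty": -0.74,"tz": 0.0,"ax": 0.0,"ay": 0.0,"az": -0.99}
    - {"tx": -0.79,"ty": -0.74,"tz": 0.0,"ax": 0.0,"ay": 0.0,"az": -0.99}
    - {"tx": -0.79,"ty": -0.74,"tz": 0.0,"ax": 0.0,"ay": 0.0,"az": -0.99}
    - {"tx": -0.79,"ty": -0.74,"tz": 0.0,"ax": 0.0,"ay": 0.0,"az": -0.99}
    - {"tx": -0.79,"ty": -0.74,"tz": 0.0,"ax": 0.0,"ay": 0.0,"az": -0.99}
    - {"tx": -0.79,"ty": -0.74,"tz": 0.0,"ax": 0.0,"ay": 0.0,"az": -0.99}
    - {"tx": -0.79,"ty": -0.74,"tz": 0.0,"ax": 0.0,"ay": 0.0,"az": -0.99}
    - {"tx": -0.79,"ty": -0.74,"tz": 0.0,"ax": 0.0,"ay": 0.0,"az": -0.99}
    - {"tx": -0.79,"ty": -0.74,"tz": 0.0,"ax": 0.0,"ay": 0.0,"az": -0.99}
    - {"tx": -0.79,"ty": -0.74,"tz": 0.0,"ax": 0.0,"ay": 0.0,"az": -0.99}
    - {"tx": -0.79,"ty": -0.74,"tz": 0.0,"ax": 0.0,"ay": 0.0,"az": -0.99}
    - {"tx": -0.79,"ty": -0.74,"tz": 0.0,"ax": 0.0,"ay": 0.0,"az": -0.99}
  gripper: 0

```text
t: 1.3
eef_pos: [0.4563, -0.127, 0.2313]
orientation: [0.916, -0.402, 0.0, 0.0]
ft_force: [0.4, -1.6, 0.1]
opening: 0.0851
```

Emit:
play_rows:
  motion:
    - {"tx": 0.0,"ty": 0.0,"tz": 0.0,"ax": 0.0,"ay": 0.0,"az": -0.99}
    - {"tx": 0.0,"ty": 0.0,"tz": 0.0,"ax": 0.0,"ay": 0.0,"az": -0.99}
    - {"tx": 0.0,"ty": 0.0,"tz": 0.0,"ax": 0.0,"ay": 0.0,"az": -0.99}
    - {"tx": 0.0,"ty": 0.0,"tz": 0.0,"ax": 0.0,"ay": 0.0,"az": -0.99}

```text
t: 1.7
eef_pos: [0.4557, -0.1287, 0.231]
orientation: [0.987, -0.163, -0.0, -0.0]
ft_force: [-0.7, -1.3, 0.4]
opening: 0.0851
```

Emit:
play_rows:
  motion:
    - {"tx": 0.0,"ty": 0.0,"tz": 0.0,"ax": 0.0,"ay": 0.0,"az": -0.55}
    - {"tx": 0.0,"ty": 0.0,"tz": 0.0,"ax": 0.0,"ay": 0.0,"az": -0.55}
    - {"tx": 0.0,"ty": 0.0,"tz": 0.0,"ax": 0.0,"ay": 0.0,"az": -0.55}
    - {"tx": 0.0,"ty": 0.0,"tz": 0.0,"ax": 0.0,"ay": 0.0,"az": -0.55}

```text
t: 2.1
eef_pos: [0.4557, -0.1289, 0.2311]
orientation: [1.0, -0.03, -0.0, -0.0]
ft_force: [-0.4, -0.2, -0.1]
opening: 0.0852
```

```bash
python3 -c "
from h import *
st([.4797,-.085,.148])"
```

```text
t 2.1 pos [ 0.4557 -0.1289  0.2311] yaw -3.47 tz [-0.  0. -1.] F [-0.41 -0.18 -0.1 ] open 0.0852
shift [ 0.0355 -0.0754  0.1385]
```

Emit:
play_rows:
  motion:
    - {"tx": 0.0355,"ty": -0.0754,"tz": 0.0,"ax": 0.0,"ay": 0.0,"az": -0.121}
    - {"tx": 0.0355,"ty": -0.0754,"tz": 0.0,"ax": 0.0,"ay": 0.0,"az": -0.121}
    - {"tx": 0.0355,"ty": -0.0754,"tz": 0.05,"ax": 0.0,"ay": 0.0,"az": -0.121}
    - {"tx": 0.0355,"ty": -0.0754,"tz": 0.1,"ax": 0.0,"ay": 0.0,"az": -0.121}
    - {"tx": 0.0355,"ty": -0.0754,"tz": 0.1385,"ax": 0.0,"ay": 0.0,"az": -0.121}
    - {"tx": 0.0355,"ty": -0.0754,"tz": 0.1385,"ax": 0.0,"ay": 0.0,"az": -0.121}
    - {"tx": 0.0355,"ty": -0.0754,"tz": 0.1385,"ax": 0.0,"ay": 0.0,"az": -0.121}

```text
t: 2.8
eef_pos: [0.4799, -0.0846, 0.1485]
orientation: [1.0, 0.001, -0.0, -0.0]
ft_force: [0.6, 0.4, 0.2]
opening: 0.0853
```

```bash
python3 -c "
from h import *
st([.4797,-.085,.148])
p,d=env.read_camera('scene'); cv2.imwrite('pics/s1.png',cv2.resize(p[100:280,180:400],None,fx=3.5,fy=3.3))"
```

```text
t 2.8 pos [ 0.4799 -0.0846  0.1485] yaw 0.15 tz [-0.  0. -1.] F [0.55 0.36 0.17] open 0.0853
shift [-0.0004  0.0007  0.0009]
```

View pics/s1.png

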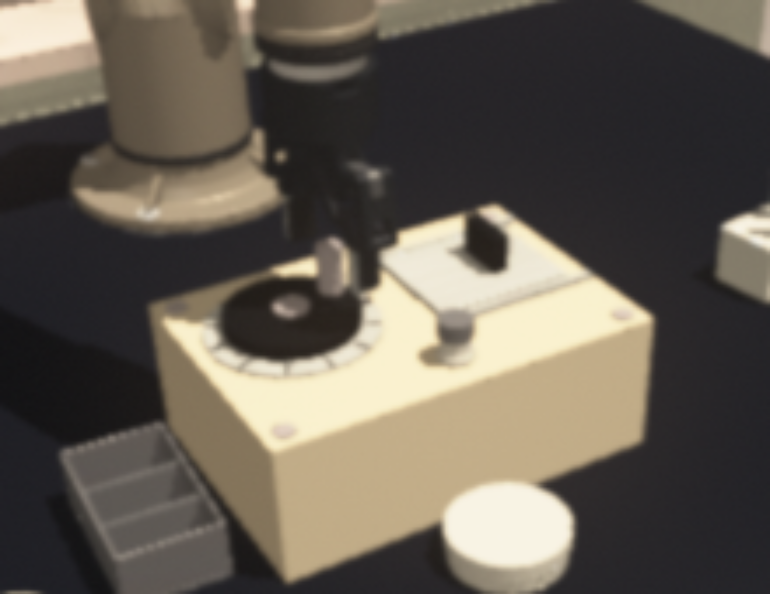

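The picture shows the crank post (330,265) standing between the open fingers with nothing touching. I'll close on it.

Emit:
play_rows:
  motion:
    - {"tx": 0.0,"ty": 0.0,"tz": 0.0,"ax": 0.0,"ay": 0.0,"az": 0.0}
    - {"tx": 0.0,"ty": 0.0,"tz": 0.0,"ax": 0.0,"ay": 0.0,"az": 0.0}
    - {"tx": 0.0,"ty": 0.0,"tz": 0.0,"ax": 0.0,"ay": 0.0,"az": 0.0}
    - {"tx": 0.0,"ty": 0.0,"tz": 0.0,"ax": 0.0,"ay": 0.0,"az": 0.0}
    - {"tx": 0.0,"ty": 0.0,"tz": 0.0,"ax": 0.0,"ay": 0.0,"az": 0.0}
    - {"tx": 0.0,"ty": 0.0,"tz": 0.0,"ax": 0.0,"ay": 0.0,"az": 0.0}
    - {"tx": 0.0,"ty": 0.0,"tz": 0.0,"ax": 0.0,"ay": 0.0,"az": 0.0}
  gripper: 1

```text
t: 3.55
eef_pos: [0.4801, -0.0848, 0.1486]
orientation: [1.0, 0.002, 0.0, 0.0]
ft_force: [-0.8, 0.0, 5.4]
opening: 0.0185
```

```bash
cat >> h.py <<'E'
C=np.array([.4853,-.1205])
def ang(c=C):
    o,M=st(); d=o["eef_pos"][:2]-c; a=np.arctan2(d[1],d[0]); F=o["ft_force"]
    er=np.array([np.cos(a),np.sin(a)]); et=np.array([-er[1],er[0]])
    print("r",np.hypot(*d).round(4),"ang",np.degrees(a).round(2),"Fr",(F[:2]@er).round(2),"Ft",(F[:2]@et).round(2)); return o
def arc(a0,a1,n,c=C,r=.036,hold=0):
    "rows from commanded angle a0 to a1 (deg), tool x=+x, tool y=-y"
    e=lambda a: np.array([np.cos(np.radians(a)),np.sin(np.radians(a))])*r
    for a in np.linspace(a0,a1,n+1)[1:]:
        d=(e(a)-e(a0))/.6; print('{"tx": %.4f, "ty": %.4f, "tz": 0.0, "ax": 0.0, "ay": 0.0, "az": 0.0},'%(d[0],-d[1]),end=" ")
    print()
E
python3 -c "
from h import *
ang(); arc(99,69,6)"
```

```text
t 3.55 pos [ 0.4801 -0.0848  0.1486] yaw 0.2 tz [ 0.001 -0.    -1.   ] F [-0.75  0.04  5.41] open 0.0185
r 0.0361 ang 98.29 Fr 0.15 Ft 0.74
{"tx": 0.0052, "ty": -0.0006, "tz": 0.0, "ax": 0.0, "ay": 0.0, "az": 0.0}, {"tx": 0.0104, "ty": -0.0007, "tz": 0.0, "ax": 0.0, "ay": 0.0, "az": 0.0}, {"tx": 0.0157, "ty": -0.0004, "tz": 0.0, "ax": 0.0, "ay": 0.0, "az": 0.0}, {"tx": 0.0208, "ty": 0.0004, "tz": 0.0, "ax": 0.0, "ay": 0.0, "az": 0.0}, {"tx": 0.0259, "ty": 0.0016, "tz": 0.0, "ax": 0.0, "ay": 0.0, "az": 0.0}, {"tx": 0.0309, "ty": 0.0032, "tz": 0.0, "ax": 0.0, "ay": 0.0, "az": 0.0},
```

Emit:
play_rows:
  motion:
    - {"tx": 0.0052,"ty": -0.0006,"tz": 0.0,"ax": 0.0,"ay": 0.0,"az": 0.0}
    - {"tx": 0.0104,"ty": -0.0007,"tz": 0.0,"ax": 0.0,"ay": 0.0,"az": 0.0}
    - {"tx": 0.0157,"ty": -0.0004,"tz": 0.0,"ax": 0.0,"ay": 0.0,"az": 0.0}
    - {"tx": 0.0208,"ty": 0.0004,"tz": 0.0,"ax": 0.0,"ay": 0.0,"az": 0.0}
    - {"tx": 0.0259,"ty": 0.0016,"tz": 0.0,"ax": 0.0,"ay": 0.0,"az": 0.0}
    - {"tx": 0.0309,"ty": 0.0032,"tz": 0.0,"ax": 0.0,"ay": 0.0,"az": 0.0}
    - {"tx": 0.0309,"ty": 0.0032,"tz": 0.0,"ax": 0.0,"ay": 0.0,"az": 0.0}

```text
t: 4.25
eef_pos: [0.499, -0.0871, 0.1486]
orientation: [1.0, 0.002, 0.001, 0.0]
ft_force: [-0.3, -0.7, 5.3]
opening: 0.0182
```

```bash
python3 -c "
from h import *
ang(); arc(69,50,5)"
```

```text
t 4.25 pos [ 0.499  -0.0871  0.1486] yaw 0.19 tz [ 0.001 -0.    -1.   ] F [-0.26 -0.73  5.31] open 0.0182
r 0.0362 ang 67.65 Fr -0.77 Ft -0.04
{"tx": 0.0037, "ty": 0.0015, "tz": 0.0, "ax": 0.0, "ay": 0.0, "az": 0.0}, {"tx": 0.0072, "ty": 0.0033, "tz": 0.0, "ax": 0.0, "ay": 0.0, "az": 0.0}, {"tx": 0.0106, "ty": 0.0054, "tz": 0.0, "ax": 0.0, "ay": 0.0, "az": 0.0}, {"tx": 0.0139, "ty": 0.0076, "tz": 0.0, "ax": 0.0, "ay": 0.0, "az": 0.0}, {"tx": 0.0171, "ty": 0.0101, "tz": 0.0, "ax": 0.0, "ay": 0.0, "az": 0.0},
```

Emit:
play_rows:
  motion:
    - {"tx": 0.0037,"ty": 0.0015,"tz": 0.0,"ax": 0.0,"ay": 0.0,"az": 0.0}
    - {"tx": 0.0072,"ty": 0.0033,"tz": 0.0,"ax": 0.0,"ay": 0.0,"az": 0.0}
    - {"tx": 0.0106,"ty": 0.0054,"tz": 0.0,"ax": 0.0,"ay": 0.0,"az": 0.0}
    - {"tx": 0.0139,"ty": 0.0076,"tz": 0.0,"ax": 0.0,"ay": 0.0,"az": 0.0}
    - {"tx": 0.0171,"ty": 0.0101,"tz": 0.0,"ax": 0.0,"ay": 0.0,"az": 0.0}

```text
t: 4.75
eef_pos: [0.5085, -0.0926, 0.1485]
orientation: [1.0, 0.002, -0.0, 0.0]
ft_force: [-1.9, 0.7, 6.9]
opening: 0.0186
```

```bash
python3 -c "
from h import *
ang()
for a in range(50,-20,-5): arc(a,a-5,3)"
```

```text
t 4.75 pos [ 0.5085 -0.0926  0.1485] yaw 0.21 tz [-0. -0. -1.] F [-1.86  0.74  6.92] open 0.0186
r 0.0362 ang 50.25 Fr -0.63 Ft 1.9
{"tx": 0.0013, "ty": 0.0011, "tz": 0.0, "ax": 0.0, "ay": 0.0, "az": 0.0}, {"tx": 0.0026, "ty": 0.0023, "tz": 0.0, "ax": 0.0, "ay": 0.0, "az": 0.0}, {"tx": 0.0039, "ty": 0.0035, "tz": 0.0, "ax": 0.0, "ay": 0.0, "az": 0.0}, 
{"tx": 0.0012, "ty": 0.0013, "tz": 0.0, "ax": 0.0, "ay": 0.0, "az": 0.0}, {"tx": 0.0024, "ty": 0.0025, "tz": 0.0, "ax": 0.0, "ay": 0.0, "az": 0.0}, {"tx": 0.0035, "ty": 0.0039, "tz": 0.0, "ax": 0.0, "ay": 0.0, "az": 0.0}, 
{"tx": 0.0011, "ty": 0.0014, "tz": 0.0, "ax": 0.0, "ay": 0.0, "az": 0.0}, {"tx": 0.0022, "ty": 0.0027, "tz": 0.0, "ax": 0.0, "ay": 0.0, "az": 0.0}, {"tx": 0.0032, "ty": 0.0042, "tz": 0.0, "ax": 0.0, "ay": 0.0, "az": 0.0}, 
{"tx": 0.0010, "ty": 0.0014, "tz": 0.0, "ax": 0.0, "ay": 0.0, "az": 0.0}, {"tx": 0.0019, "ty": 0.0029, "tz": 0.0, "ax": 0.0, "ay": 0.0, "az": 0.0}, {"tx": 0.0028, "ty": 0.0044, "tz": 0.0, "ax": 0.0, "ay": 0.0, "az": 0.0}, 
{"tx": 0.0009, "ty": 0.0015, "tz": 0.0, "ax": 0.0, "ay": 0.0, "az": 0.0}, {"
[... 1464 characters left out ...]
"ay": 0.0, "az": 0.0}, 
{"tx": -0.0002, "ty": 0.0017, "tz": 0.0, "ax": 0.0, "ay": 0.0, "az": 0.0}, {"tx": -0.0004, "ty": 0.0035, "tz": 0.0, "ax": 0.0, "ay": 0.0, "az": 0.0}, {"tx": -0.0007, "ty": 0.0052, "tz": 0.0, "ax": 0.0, "ay": 0.0, "az": 0.0}, 
{"tx": -0.0003, "ty": 0.0017, "tz": 0.0, "ax": 0.0, "ay": 0.0, "az": 0.0}, {"tx": -0.0007, "ty": 0.0034, "tz": 0.0, "ax": 0.0, "ay": 0.0, "az": 0.0}, {"tx": -0.0011, "ty": 0.0051, "tz": 0.0, "ax": 0.0, "ay": 0.0, "az": 0.0}, 
{"tx": -0.0005, "ty": 0.0017, "tz": 0.0, "ax": 0.0, "ay": 0.0, "az": 0.0}, {"tx": -0.0010, "ty": 0.0033, "tz": 0.0, "ax": 0.0, "ay": 0.0, "az": 0.0}, {"tx": -0.0016, "ty": 0.0050, "tz": 0.0, "ax": 0.0, "ay": 0.0, "az": 0.0},
```

Emit:
play_rows:
  motion:
    - {"tx": 0.0013,"ty": 0.0011,"tz": 0.0,"ax": 0.0,"ay": 0.0,"az": 0.0}
    - {"tx": 0.0026,"ty": 0.0023,"tz": 0.0,"ax": 0.0,"ay": 0.0,"az": 0.0}
    - {"tx": 0.0039,"ty": 0.0035,"tz": 0.0,"ax": 0.0,"ay": 0.0,"az": 0.0}

```text
t: 5.05
eef_pos: [0.5108, -0.0948, 0.1485]
orientation: [1.0, 0.002, -0.0, 0.0]
ft_force: [-2.6, 0.0, 7.6]
opening: 0.0185
```

Emit:
play_rows:
  motion:
    - {"tx": 0.0012,"ty": 0.0013,"tz": 0.0,"ax": 0.0,"ay": 0.0,"az": 0.0}
    - {"tx": 0.0024,"ty": 0.0025,"tz": 0.0,"ax": 0.0,"ay": 0.0,"az": 0.0}
    - {"tx": 0.0035,"ty": 0.0039,"tz": 0.0,"ax": 0.0,"ay": 0.0,"az": 0.0}

```text
t: 5.35
eef_pos: [0.5129, -0.097, 0.1485]
orientation: [1.0, 0.002, -0.0, 0.0]
ft_force: [-2.9, 0.8, 6.3]
opening: 0.0183
```

Emit:
play_rows:
  motion:
    - {"tx": 0.0011,"ty": 0.0014,"tz": 0.0,"ax": 0.0,"ay": 0.0,"az": 0.0}
    - {"tx": 0.0022,"ty": 0.0027,"tz": 0.0,"ax": 0.0,"ay": 0.0,"az": 0.0}
    - {"tx": 0.0032,"ty": 0.0042,"tz": 0.0,"ax": 0.0,"ay": 0.0,"az": 0.0}

```text
t: 5.65
eef_pos: [0.5147, -0.0993, 0.1485]
orientation: [1.0, 0.002, -0.0, -0.0]
ft_force: [-2.6, 1.4, 6.5]
opening: 0.0183
```

Emit:
play_rows:
  motion:
    - {"tx": 0.001,"ty": 0.0014,"tz": 0.0,"ax": 0.0,"ay": 0.0,"az": 0.0}
    - {"tx": 0.0019,"ty": 0.0029,"tz": 0.0,"ax": 0.0,"ay": 0.0,"az": 0.0}
    - {"tx": 0.0028,"ty": 0.0044,"tz": 0.0,"ax": 0.0,"ay": 0.0,"az": 0.0}

```text
t: 5.95
eef_pos: [0.5163, -0.1018, 0.1485]
orientation: [1.0, 0.002, -0.0, -0.0]
ft_force: [-2.9, 1.9, 6.7]
opening: 0.0182
```

Emit:
play_rows:
  motion:
    - {"tx": 0.0009,"ty": 0.0015,"tz": 0.0,"ax": 0.0,"ay": 0.0,"az": 0.0}
    - {"tx": 0.0017,"ty": 0.0031,"tz": 0.0,"ax": 0.0,"ay": 0.0,"az": 0.0}
    - {"tx": 0.0024,"ty": 0.0046,"tz": 0.0,"ax": 0.0,"ay": 0.0,"az": 0.0}

```text
t: 6.25
eef_pos: [0.5178, -0.1045, 0.1485]
orientation: [1.0, 0.002, -0.0, -0.0]
ft_force: [-2.7, 1.9, 6.7]
opening: 0.0181
```

Emit:
play_rows:
  motion:
    - {"tx": 0.0007,"ty": 0.0016,"tz": 0.0,"ax": 0.0,"ay": 0.0,"az": 0.0}
    - {"tx": 0.0014,"ty": 0.0032,"tz": 0.0,"ax": 0.0,"ay": 0.0,"az": 0.0}
    - {"tx": 0.002,"ty": 0.0048,"tz": 0.0,"ax": 0.0,"ay": 0.0,"az": 0.0}

```text
t: 6.55
eef_pos: [0.5191, -0.1072, 0.1485]
orientation: [1.0, 0.002, -0.0, -0.0]
ft_force: [-2.8, 3.4, 6.3]
opening: 0.018
```

Emit:
play_rows:
  motion:
    - {"tx": 0.0005,"ty": 0.0015,"tz": 0.0,"ax": 0.0,"ay": 0.0,"az": 0.0}
    - {"tx": 0.001,"ty": 0.003,"tz": 0.0,"ax": 0.0,"ay": 0.0,"az": 0.0}

```text
t: 6.75
eef_pos: [0.5197, -0.109, 0.1485]
orientation: [1.0, 0.002, -0.0, -0.0]
ft_force: [-2.8, 3.1, 6.2]
opening: 0.0183
```

Emit:
play_rows:
  motion:
    - {"tx": 0.0006,"ty": 0.002,"tz": 0.0,"ax": 0.0,"ay": 0.0,"az": 0.0}
    - {"tx": 0.0011,"ty": 0.004,"tz": 0.0,"ax": 0.0,"ay": 0.0,"az": 0.0}

```text
t: 6.95
eef_pos: [0.5203, -0.1106, 0.1485]
orientation: [1.0, 0.002, -0.0, -0.001]
ft_force: [-3.2, 5.0, 7.7]
opening: 0.0184
```

Emit:
play_rows:
  motion:
    - {"tx": 0.0,"ty": 0.0,"tz": 0.0,"ax": 0.0,"ay": 0.0,"az": 0.0}

```text
t: 7.05
eef_pos: [0.5203, -0.1105, 0.1485]
orientation: [1.0, 0.002, -0.0, -0.001]
ft_force: [-2.8, 3.6, 7.9]
opening: 0.0182
```

```bash
python3 -c "
from h import *
ang(); arc(13,11,1)"
```

```text
t 7.05 pos [ 0.5203 -0.1105  0.1485] yaw 0.25 tz [-0.001  0.002 -1.   ] F [-2.78  3.62  7.91] open 0.0182
r 0.0364 ang 15.89 Fr -1.69 Ft 4.24
{"tx": 0.0004, "ty": 0.0020, "tz": 0.0, "ax": 0.0, "ay": 0.0, "az": 0.0},
```

Emit:
play_rows:
  motion:
    - {"tx": 0.0004,"ty": 0.002,"tz": 0.0,"ax": 0.0,"ay": 0.0,"az": 0.0}
    - {"tx": 0.0004,"ty": 0.002,"tz": 0.0,"ax": 0.0,"ay": 0.0,"az": 0.0}

```text
t: 7.25
eef_pos: [0.5205, -0.1112, 0.1484]
orientation: [1.0, 0.002, -0.001, -0.001]
ft_force: [-2.9, 5.1, 7.2]
opening: 0.0179
```

```bash
python3 -c "
from h import *
ang(); arc(11,9,1)"
```

```text
t 7.25 pos [ 0.5205 -0.1112  0.1484] yaw 0.28 tz [-0.001  0.002 -1.   ] F [-2.86  5.12  7.17] open 0.0179
r 0.0364 ang 14.76 Fr -1.46 Ft 5.68
{"tx": 0.0004, "ty": 0.0021, "tz": 0.0, "ax": 0.0, "ay": 0.0, "az": 0.0},
```

Emit:
play_rows:
  motion:
    - {"tx": 0.0004,"ty": 0.0021,"tz": 0.0,"ax": 0.0,"ay": 0.0,"az": 0.0}
    - {"tx": 0.0004,"ty": 0.0021,"tz": 0.0,"ax": 0.0,"ay": 0.0,"az": 0.0}

```text
t: 7.45
eef_pos: [0.5207, -0.112, 0.1484]
orientation: [1.0, 0.003, -0.001, -0.001]
ft_force: [-3.1, 6.2, 8.1]
opening: 0.0185
```

```bash
python3 -c "
from h import *
ang(); arc(9,6.5,1)"
```

```text
t 7.45 pos [ 0.5207 -0.112   0.1484] yaw 0.3 tz [-0.001  0.003 -1.   ] F [-3.07  6.19  8.15] open 0.0185
r 0.0364 ang 13.55 Fr -1.53 Ft 6.74
{"tx": 0.0004, "ty": 0.0026, "tz": 0.0, "ax": 0.0, "ay": 0.0, "az": 0.0},
```

Emit:
play_rows:
  motion:
    - {"tx": 0.0003,"ty": 0.0018,"tz": 0.0,"ax": 0.0,"ay": 0.0,"az": 0.0}
    - {"tx": 0.0003,"ty": 0.0018,"tz": 0.0,"ax": 0.0,"ay": 0.0,"az": 0.0}

```text
t: 7.65
eef_pos: [0.5209, -0.1126, 0.1484]
orientation: [1.0, 0.003, -0.001, -0.002]
ft_force: [-3.8, 8.3, 7.4]
opening: 0.0183
```

```bash
python3 -c "
from h import *
ang()"
```

```text
t 7.65 pos [ 0.5209 -0.1126  0.1484] yaw 0.32 tz [-0.001  0.003 -1.   ] F [-3.8   8.35  7.4 ] open 0.0183
r 0.0364 ang 12.47 Fr -1.91 Ft 8.97
```

Stop found: pushed place at 12.5°, about 6 N above the drag. Next is the anticlockwise leg of 510°, to 522.5°.

```bash
python3 -c "
from h import *
arc(7.25,187.25,12);arc(187.25,367.25,12);arc(367.25,487.25,8)"|sed 's/"tz": 0.0, "ax": 0.0, "ay": 0.0, "az": 0.0/Z/g'
```

```text
{"tx": -0.0040, "ty": -0.0151, Z}, {"tx": -0.0118, "ty": -0.0287, Z}, {"tx": -0.0228, "ty": -0.0399, Z}, {"tx": -0.0363, "ty": -0.0478, Z}, {"tx": -0.0514, "ty": -0.0519, Z}, {"tx": -0.0671, "ty": -0.0519, Z}, {"tx": -0.0822, "ty": -0.0480, Z}, {"tx": -0.0958, "ty": -0.0402, Z}, {"tx": -0.1070, "ty": -0.0292, Z}, {"tx": -0.1149, "ty": -0.0156, Z}, {"tx": -0.1190, "ty": -0.0005, Z}, {"tx": -0.1190, "ty": 0.0151, Z}, 
{"tx": 0.0040, "ty": 0.0151, Z}, {"tx": 0.0118, "ty": 0.0287, Z}, {"tx": 0.0228, "ty": 0.0399, Z}, {"tx": 0.0363, "ty": 0.0478, Z}, {"tx": 0.0514, "ty": 0.0519, Z}, {"tx": 0.0671, "ty": 0.0519, Z}, {"tx": 0.0822, "ty": 0.0480, Z}, {"tx": 0.0958, "ty": 0.0402, Z}, {"tx": 0.1070, "ty": 0.0292, Z}, {"tx": 0.1149, "ty": 0.0156, Z}, {"tx": 0.1190, "ty": 0.0005, Z}, {"tx": 0.1190, "ty": -0.0151, Z}, 
{"tx": -0.0040, "ty": -0.0151, Z}, {"tx": -0.0118, "ty": -0.0287, Z}, {"tx": -0.0228, "ty": -0.0399, Z}, {"tx": -0.0363, "ty": -0.0478, Z}, {"tx": -0.0514, "ty": -0.0519, Z}, {"tx": -0.0671, "ty": -0.0519, Z}, {"tx": -0.0822, "ty": -0.0480, Z}, {"tx": -0.0958, "ty": -0.0402, Z},
```

Emit:
play_rows:
  motion:
    - {"tx": -0.004,"ty": -0.0151,"tz": 0.0,"ax": 0.0,"ay": 0.0,"az": 0.0}
    - {"tx": -0.0118,"ty": -0.0287,"tz": 0.0,"ax": 0.0,"ay": 0.0,"az": 0.0}
    - {"tx": -0.0228,"ty": -0.0399,"tz": 0.0,"ax": 0.0,"ay": 0.0,"az": 0.0}
    - {"tx": -0.0363,"ty": -0.0478,"tz": 0.0,"ax": 0.0,"ay": 0.0,"az": 0.0}
    - {"tx": -0.0514,"ty": -0.0519,"tz": 0.0,"ax": 0.0,"ay": 0.0,"az": 0.0}
    - {"tx": -0.0671,"ty": -0.0519,"tz": 0.0,"ax": 0.0,"ay": 0.0,"az": 0.0}
    - {"tx": -0.0822,"ty": -0.048,"tz": 0.0,"ax": 0.0,"ay": 0.0,"az": 0.0}
    - {"tx": -0.0958,"ty": -0.0402,"tz": 0.0,"ax": 0.0,"ay": 0.0,"az": 0.0}
    - {"tx": -0.107,"ty": -0.0292,"tz": 0.0,"ax": 0.0,"ay": 0.0,"az": 0.0}
    - {"tx": -0.1149,"ty": -0.0156,"tz": 0.0,"ax": 0.0,"ay": 0.0,"az": 0.0}
    - {"tx": -0.119,"ty": -0.0005,"tz": 0.0,"ax": 0.0,"ay": 0.0,"az": 0.0}
    - {"tx": -0.119,"ty": 0.0151,"tz": 0.0,"ax": 0.0,"ay": 0.0,"az": 0.0}

```text
t: 8.85
eef_pos: [0.4492, -0.1249, 0.1485]
orientation: [1.0, 0.002, -0.0, -0.0]
ft_force: [0.2, 1.9, 7.5]
opening: 0.0185
```

```bash
python3 -c "
from h import *
ang()"
```

```text
t 8.85 pos [ 0.4492 -0.1249  0.1485] yaw 0.2 tz [-0.  0. -1.] F [0.23 1.86 7.47] open 0.0185
r 0.0364 ang -173.06 Fr -0.45 Ft -1.82
```

Emit:
play_rows:
  motion:
    - {"tx": 0.004,"ty": 0.0151,"tz": 0.0,"ax": 0.0,"ay": 0.0,"az": 0.0}
    - {"tx": 0.0118,"ty": 0.0287,"tz": 0.0,"ax": 0.0,"ay": 0.0,"az": 0.0}
    - {"tx": 0.0228,"ty": 0.0399,"tz": 0.0,"ax": 0.0,"ay": 0.0,"az": 0.0}
    - {"tx": 0.0363,"ty": 0.0478,"tz": 0.0,"ax": 0.0,"ay": 0.0,"az": 0.0}
    - {"tx": 0.0514,"ty": 0.0519,"tz": 0.0,"ax": 0.0,"ay": 0.0,"az": 0.0}
    - {"tx": 0.0671,"ty": 0.0519,"tz": 0.0,"ax": 0.0,"ay": 0.0,"az": 0.0}
    - {"tx": 0.0822,"ty": 0.048,"tz": 0.0,"ax": 0.0,"ay": 0.0,"az": 0.0}
    - {"tx": 0.0958,"ty": 0.0402,"tz": 0.0,"ax": 0.0,"ay": 0.0,"az": 0.0}
    - {"tx": 0.107,"ty": 0.0292,"tz": 0.0,"ax": 0.0,"ay": 0.0,"az": 0.0}
    - {"tx": 0.1149,"ty": 0.0156,"tz": 0.0,"ax": 0.0,"ay": 0.0,"az": 0.0}
    - {"tx": 0.119,"ty": 0.0005,"tz": 0.0,"ax": 0.0,"ay": 0.0,"az": 0.0}
    - {"tx": 0.119,"ty": -0.0151,"tz": 0.0,"ax": 0.0,"ay": 0.0,"az": 0.0}

```text
t: 10.05
eef_pos: [0.5211, -0.1163, 0.1485]
orientation: [1.0, 0.001, 0.0, 0.0]
ft_force: [-0.6, -2.0, 6.6]
opening: 0.0179
```

Emit:
play_rows:
  motion:
    - {"tx": -0.004,"ty": -0.0151,"tz": 0.0,"ax": 0.0,"ay": 0.0,"az": 0.0}
    - {"tx": -0.0118,"ty": -0.0287,"tz": 0.0,"ax": 0.0,"ay": 0.0,"az": 0.0}
    - {"tx": -0.0228,"ty": -0.0399,"tz": 0.0,"ax": 0.0,"ay": 0.0,"az": 0.0}
    - {"tx": -0.0363,"ty": -0.0478,"tz": 0.0,"ax": 0.0,"ay": 0.0,"az": 0.0}
    - {"tx": -0.0514,"ty": -0.0519,"tz": 0.0,"ax": 0.0,"ay": 0.0,"az": 0.0}
    - {"tx": -0.0671,"ty": -0.0519,"tz": 0.0,"ax": 0.0,"ay": 0.0,"az": 0.0}
    - {"tx": -0.0822,"ty": -0.048,"tz": 0.0,"ax": 0.0,"ay": 0.0,"az": 0.0}
    - {"tx": -0.0958,"ty": -0.0402,"tz": 0.0,"ax": 0.0,"ay": 0.0,"az": 0.0}

```text
t: 10.85
eef_pos: [0.4636, -0.0914, 0.1486]
orientation: [1.0, 0.002, 0.001, -0.0]
ft_force: [2.9, 0.5, 5.6]
opening: 0.0184
```

```bash
python3 -c "
from h import *
ang(); arc(487.25,519,4)
p,d=env.read_camera('top'); cv2.imwrite('pics/t2.png',cv2.resize(p[190:272,270:380],None,fx=7,fy=7,interpolation=cv2.INTER_CUBIC))"
```

```text
t 10.85 pos [ 0.4636 -0.0914  0.1486] yaw 0.23 tz [ 0.002  0.001 -1.   ] F [2.89 0.46 5.63] open 0.0184
r 0.0363 ang 126.7 Fr -1.36 Ft -2.59
{"tx": -0.0062, "ty": 0.0055, "tz": 0.0, "ax": 0.0, "ay": 0.0, "az": 0.0}, {"tx": -0.0117, "ty": 0.0118, "tz": 0.0, "ax": 0.0, "ay": 0.0, "az": 0.0}, {"tx": -0.0162, "ty": 0.0187, "tz": 0.0, "ax": 0.0, "ay": 0.0, "az": 0.0}, {"tx": -0.0197, "ty": 0.0263, "tz": 0.0, "ax": 0.0, "ay": 0.0, "az": 0.0},
```

Emit:
play_rows:
  motion:
    - {"tx": -0.0062,"ty": 0.0055,"tz": 0.0,"ax": 0.0,"ay": 0.0,"az": 0.0}
    - {"tx": -0.0117,"ty": 0.0118,"tz": 0.0,"ax": 0.0,"ay": 0.0,"az": 0.0}
    - {"tx": -0.0162,"ty": 0.0187,"tz": 0.0,"ax": 0.0,"ay": 0.0,"az": 0.0}
    - {"tx": -0.0197,"ty": 0.0263,"tz": 0.0,"ax": 0.0,"ay": 0.0,"az": 0.0}

```text
t: 11.3
eef_pos: [0.4518, -0.1069, 0.1485]
orientation: [1.0, 0.002, 0.0, -0.001]
ft_force: [0.6, 3.0, 7.6]
opening: 0.0184
```

```bash
python3 -c "
from h import *
ang(); arc(519,523,2)"
```

```text
t 11.3 pos [ 0.4518 -0.1069  0.1485] yaw 0.22 tz [ 0.001  0.001 -1.   ] F [0.6  3.03 7.63] open 0.0184
r 0.0362 ang 157.86 Fr 0.58 Ft -3.03
{"tx": -0.0007, "ty": 0.0020, "tz": 0.0, "ax": 0.0, "ay": 0.0, "az": 0.0}, {"tx": -0.0014, "ty": 0.0040, "tz": 0.0, "ax": 0.0, "ay": 0.0, "az": 0.0},
```

View pics/t2.png

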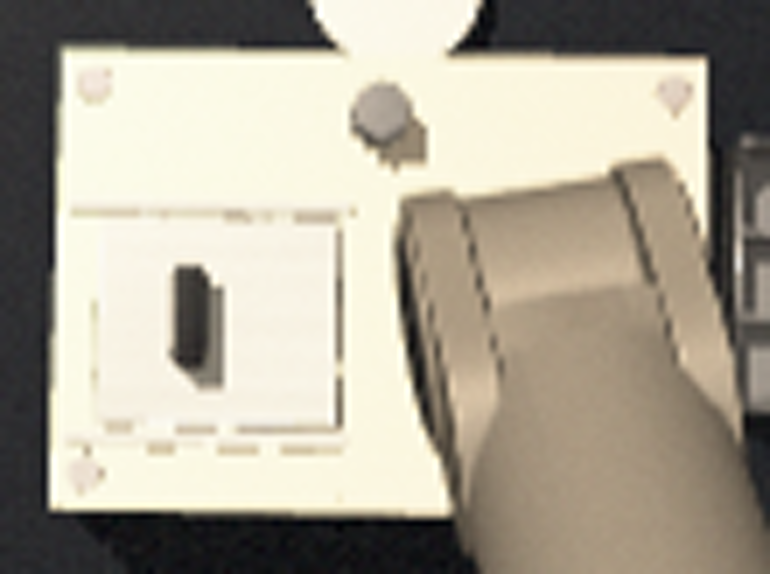

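The top crop shows the arm covering the dial; the jar (382,113) and hatch (192,317) have not moved. I'll finish this leg.

Emit:
play_rows:
  motion:
    - {"tx": -0.0007,"ty": 0.002,"tz": 0.0,"ax": 0.0,"ay": 0.0,"az": 0.0}
    - {"tx": -0.0014,"ty": 0.0042,"tz": 0.0,"ax": 0.0,"ay": 0.0,"az": 0.0}
    - {"tx": -0.0014,"ty": 0.0042,"tz": 0.0,"ax": 0.0,"ay": 0.0,"az": 0.0}

```text
t: 11.6
eef_pos: [0.4508, -0.1096, 0.1485]
orientation: [1.0, 0.002, 0.0, -0.0]
ft_force: [-0.7, 2.6, 8.5]
opening: 0.0188
```

```bash
(python3 -c "
from h import *
ang(); arc(163.2,-16.8,12);arc(-16.8,-196.8,12)")|sed 's/"tz": 0.0, "ax": 0.0, "ay": 0.0, "az": 0.0/Z/g'
```

```text
t 11.6 pos [ 0.4508 -0.1096  0.1485] yaw 0.19 tz [ 0.     0.001 -1.   ] F [-0.73  2.58  8.51] open 0.0188
r 0.0362 ang 162.48 Fr 1.47 Ft -2.24
{"tx": 0.0064, "ty": -0.0143, Z}, {"tx": 0.0164, "ty": -0.0264, Z}, {"tx": 0.0291, "ty": -0.0355, Z}, {"tx": 0.0437, "ty": -0.0411, Z}, {"tx": 0.0593, "ty": -0.0426, Z}, {"tx": 0.0748, "ty": -0.0401, Z}, {"tx": 0.0891, "ty": -0.0337, Z}, {"tx": 0.1012, "ty": -0.0237, Z}, {"tx": 0.1103, "ty": -0.0110, Z}, {"tx": 0.1159, "ty": 0.0036, Z}, {"tx": 0.1174, "ty": 0.0192, Z}, {"tx": 0.1149, "ty": 0.0347, Z}, 
{"tx": -0.0064, "ty": 0.0143, Z}, {"tx": -0.0164, "ty": 0.0264, Z}, {"tx": -0.0291, "ty": 0.0355, Z}, {"tx": -0.0437, "ty": 0.0411, Z}, {"tx": -0.0593, "ty": 0.0426, Z}, {"tx": -0.0748, "ty": 0.0401, Z}, {"tx": -0.0891, "ty": 0.0337, Z}, {"tx": -0.1012, "ty": 0.0237, Z}, {"tx": -0.1103, "ty": 0.0110, Z}, {"tx": -0.1159, "ty": -0.0036, Z}, {"tx": -0.1174, "ty": -0.0192, Z}, {"tx": -0.1149, "ty": -0.0347, Z},
```

Emit:
play_rows:
  motion:
    - {"tx": 0.0064,"ty": -0.0143,"tz": 0.0,"ax": 0.0,"ay": 0.0,"az": 0.0}
    - {"tx": 0.0164,"ty": -0.0264,"tz": 0.0,"ax": 0.0,"ay": 0.0,"az": 0.0}
    - {"tx": 0.0291,"ty": -0.0355,"tz": 0.0,"ax": 0.0,"ay": 0.0,"az": 0.0}
    - {"tx": 0.0437,"ty": -0.0411,"tz": 0.0,"ax": 0.0,"ay": 0.0,"az": 0.0}
    - {"tx": 0.0593,"ty": -0.0426,"tz": 0.0,"ax": 0.0,"ay": 0.0,"az": 0.0}
    - {"tx": 0.0748,"ty": -0.0401,"tz": 0.0,"ax": 0.0,"ay": 0.0,"az": 0.0}
    - {"tx": 0.0891,"ty": -0.0337,"tz": 0.0,"ax": 0.0,"ay": 0.0,"az": 0.0}
    - {"tx": 0.1012,"ty": -0.0237,"tz": 0.0,"ax": 0.0,"ay": 0.0,"az": 0.0}
    - {"tx": 0.1103,"ty": -0.011,"tz": 0.0,"ax": 0.0,"ay": 0.0,"az": 0.0}
    - {"tx": 0.1159,"ty": 0.0036,"tz": 0.0,"ax": 0.0,"ay": 0.0,"az": 0.0}
    - {"tx": 0.1174,"ty": 0.0192,"tz": 0.0,"ax": 0.0,"ay": 0.0,"az": 0.0}
    - {"tx": 0.1149,"ty": 0.0347,"tz": 0.0,"ax": 0.0,"ay": 0.0,"az": 0.0}

```text
t: 12.8
eef_pos: [0.52, -0.1306, 0.1485]
orientation: [1.0, 0.002, 0.0, -0.0]
ft_force: [0.2, 1.3, 7.7]
opening: 0.0182
```

Emit:
play_rows:
  motion:
    - {"tx": -0.0064,"ty": 0.0143,"tz": 0.0,"ax": 0.0,"ay": 0.0,"az": 0.0}
    - {"tx": -0.0164,"ty": 0.0264,"tz": 0.0,"ax": 0.0,"ay": 0.0,"az": 0.0}
    - {"tx": -0.0291,"ty": 0.0355,"tz": 0.0,"ax": 0.0,"ay": 0.0,"az": 0.0}
    - {"tx": -0.0437,"ty": 0.0411,"tz": 0.0,"ax": 0.0,"ay": 0.0,"az": 0.0}
    - {"tx": -0.0593,"ty": 0.0426,"tz": 0.0,"ax": 0.0,"ay": 0.0,"az": 0.0}
    - {"tx": -0.0748,"ty": 0.0401,"tz": 0.0,"ax": 0.0,"ay": 0.0,"az": 0.0}
    - {"tx": -0.0891,"ty": 0.0337,"tz": 0.0,"ax": 0.0,"ay": 0.0,"az": 0.0}
    - {"tx": -0.1012,"ty": 0.0237,"tz": 0.0,"ax": 0.0,"ay": 0.0,"az": 0.0}
    - {"tx": -0.1103,"ty": 0.011,"tz": 0.0,"ax": 0.0,"ay": 0.0,"az": 0.0}
    - {"tx": -0.1159,"ty": -0.0036,"tz": 0.0,"ax": 0.0,"ay": 0.0,"az": 0.0}
    - {"tx": -0.1174,"ty": -0.0192,"tz": 0.0,"ax": 0.0,"ay": 0.0,"az": 0.0}
    - {"tx": -0.1149,"ty": -0.0347,"tz": 0.0,"ax": 0.0,"ay": 0.0,"az": 0.0}

```text
t: 14.0
eef_pos: [0.4501, -0.1109, 0.1485]
orientation: [1.0, 0.001, -0.0, 0.001]
ft_force: [0.2, -1.9, 8.1]
opening: 0.0183
```

```bash
python3 -c "
from h import *
ang(); arc(-196.8,-224,3)"
```

```text
t 14.0 pos [ 0.4501 -0.1109  0.1485] yaw 0.12 tz [-0.001 -0.001 -1.   ] F [ 0.2  -1.9   8.07] open 0.0183
r 0.0365 ang 164.72 Fr -0.69 Ft 1.78
{"tx": 0.0035, "ty": -0.0088, "tz": 0.0, "ax": 0.0, "ay": 0.0, "az": 0.0}, {"tx": 0.0083, "ty": -0.0170, "tz": 0.0, "ax": 0.0, "ay": 0.0, "az": 0.0}, {"tx": 0.0143, "ty": -0.0243, "tz": 0.0, "ax": 0.0, "ay": 0.0, "az": 0.0},
```

Emit:
play_rows:
  motion:
    - {"tx": 0.0035,"ty": -0.0088,"tz": 0.0,"ax": 0.0,"ay": 0.0,"az": 0.0}
    - {"tx": 0.0083,"ty": -0.017,"tz": 0.0,"ax": 0.0,"ay": 0.0,"az": 0.0}
    - {"tx": 0.0143,"ty": -0.0243,"tz": 0.0,"ax": 0.0,"ay": 0.0,"az": 0.0}
    - {"tx": 0.0143,"ty": -0.0243,"tz": 0.0,"ax": 0.0,"ay": 0.0,"az": 0.0}

```text
t: 14.4
eef_pos: [0.4592, -0.0952, 0.1485]
orientation: [1.0, 0.002, -0.0, -0.0]
ft_force: [0.2, 0.6, 9.4]
opening: 0.0182
```

```bash
python3 -c "
from h import *
ang(); arc(-224,-228,1); arc(-224,-228.5,1)"
```

```text
t 14.4 pos [ 0.4592 -0.0952  0.1485] yaw 0.21 tz [-0.  0. -1.] F [0.25 0.62 9.43] open 0.0182
r 0.0363 ang 135.94 Fr 0.25 Ft -0.61
{"tx": 0.0030, "ty": -0.0029, "tz": 0.0, "ax": 0.0, "ay": 0.0, "az": 0.0}, 
{"tx": 0.0034, "ty": -0.0033, "tz": 0.0, "ax": 0.0, "ay": 0.0, "az": 0.0},
```

Emit:
play_rows:
  motion:
    - {"tx": 0.0015,"ty": -0.0014,"tz": 0.0,"ax": 0.0,"ay": 0.0,"az": 0.0}
    - {"tx": 0.0028,"ty": -0.0027,"tz": 0.0,"ax": 0.0,"ay": 0.0,"az": 0.0}
    - {"tx": 0.0028,"ty": -0.0027,"tz": 0.0,"ax": 0.0,"ay": 0.0,"az": 0.0}

```text
t: 14.7
eef_pos: [0.4603, -0.0942, 0.1484]
orientation: [1.0, 0.002, -0.001, 0.0]
ft_force: [-1.7, 0.3, 10.8]
opening: 0.0184
```

```bash
python3 -c "
from h import *
ang(); arc(132.3,248,9)"
```

```text
t 14.7 pos [ 0.4603 -0.0942  0.1484] yaw 0.17 tz [-0.001 -0.    -1.   ] F [-1.74  0.34 10.79] open 0.0184
r 0.0363 ang 133.44 Fr 1.45 Ft 1.03
{"tx": -0.0089, "ty": 0.0101, "tz": 0.0, "ax": 0.0, "ay": 0.0, "az": 0.0}, {"tx": -0.0153, "ty": 0.0219, "tz": 0.0, "ax": 0.0, "ay": 0.0, "az": 0.0}, {"tx": -0.0189, "ty": 0.0349, "tz": 0.0, "ax": 0.0, "ay": 0.0, "az": 0.0}, {"tx": -0.0195, "ty": 0.0483, "tz": 0.0, "ax": 0.0, "ay": 0.0, "az": 0.0}, {"tx": -0.0171, "ty": 0.0615, "tz": 0.0, "ax": 0.0, "ay": 0.0, "az": 0.0}, {"tx": -0.0119, "ty": 0.0739, "tz": 0.0, "ax": 0.0, "ay": 0.0, "az": 0.0}, {"tx": -0.0040, "ty": 0.0848, "tz": 0.0, "ax": 0.0, "ay": 0.0, "az": 0.0}, {"tx": 0.0061, "ty": 0.0936, "tz": 0.0, "ax": 0.0, "ay": 0.0, "az": 0.0}, {"tx": 0.0179, "ty": 0.1000, "tz": 0.0, "ax": 0.0, "ay": 0.0, "az": 0.0},
```

Emit:
play_rows:
  motion:
    - {"tx": 0.0008,"ty": -0.0007,"tz": 0.0,"ax": 0.0,"ay": 0.0,"az": 0.0}
    - {"tx": 0.0008,"ty": -0.0007,"tz": 0.0,"ax": 0.0,"ay": 0.0,"az": 0.0}

```text
t: 14.9
eef_pos: [0.4607, -0.0938, 0.1484]
orientation: [1.0, 0.001, -0.001, 0.0]
ft_force: [-1.5, -0.6, 10.3]
opening: 0.0183
```

```bash
python3 -c "
from h import *
ang()"
```

```text
t 14.9 pos [ 0.4607 -0.0938  0.1484] yaw 0.17 tz [-0.001 -0.    -1.   ] F [-1.46 -0.64 10.28] open 0.0183
r 0.0363 ang 132.67 Fr 0.52 Ft 1.51
```

Emit:
play_rows:
  motion:
    - {"tx": -0.0097,"ty": 0.0108,"tz": 0.0,"ax": 0.0,"ay": 0.0,"az": 0.0}
    - {"tx": -0.0161,"ty": 0.0226,"tz": 0.0,"ax": 0.0,"ay": 0.0,"az": 0.0}
    - {"tx": -0.0197,"ty": 0.0356,"tz": 0.0,"ax": 0.0,"ay": 0.0,"az": 0.0}
    - {"tx": -0.0203,"ty": 0.049,"tz": 0.0,"ax": 0.0,"ay": 0.0,"az": 0.0}
    - {"tx": -0.0179,"ty": 0.0622,"tz": 0.0,"ax": 0.0,"ay": 0.0,"az": 0.0}
    - {"tx": -0.0127,"ty": 0.0746,"tz": 0.0,"ax": 0.0,"ay": 0.0,"az": 0.0}
    - {"tx": -0.0048,"ty": 0.0855,"tz": 0.0,"ax": 0.0,"ay": 0.0,"az": 0.0}
    - {"tx": 0.0053,"ty": 0.0943,"tz": 0.0,"ax": 0.0,"ay": 0.0,"az": 0.0}
    - {"tx": 0.0171,"ty": 0.1007,"tz": 0.0,"ax": 0.0,"ay": 0.0,"az": 0.0}
    - {"tx": 0.0171,"ty": 0.1007,"tz": 0.0,"ax": 0.0,"ay": 0.0,"az": 0.0}

```text
t: 15.9
eef_pos: [0.4726, -0.1545, 0.1485]
orientation: [1.0, 0.001, 0.0, -0.0]
ft_force: [-0.1, -1.4, 8.4]
opening: 0.0187
```

```bash
python3 -c "
from h import *
ang(); arc(248,253,2)"
```

```text
t 15.9 pos [ 0.4726 -0.1545  0.1485] yaw 0.14 tz [ 0.001  0.    -1.   ] F [-0.06 -1.4   8.43] open 0.0187
r 0.0363 ang -110.52 Fr 1.33 Ft 0.43
{"tx": 0.0024, "ty": 0.0009, "tz": 0.0, "ax": 0.0, "ay": 0.0, "az": 0.0}, {"tx": 0.0049, "ty": 0.0017, "tz": 0.0, "ax": 0.0, "ay": 0.0, "az": 0.0},
```

Emit:
play_rows:
  motion:
    - {"tx": 0.0018,"ty": 0.0006,"tz": 0.0,"ax": 0.0,"ay": 0.0,"az": 0.0}
    - {"tx": 0.0036,"ty": 0.0012,"tz": 0.0,"ax": 0.0,"ay": 0.0,"az": 0.0}
    - {"tx": 0.0036,"ty": 0.0012,"tz": 0.0,"ax": 0.0,"ay": 0.0,"az": 0.0}

```text
t: 16.2
eef_pos: [0.4737, -0.1549, 0.1485]
orientation: [1.0, 0.001, -0.0, 0.0]
ft_force: [-2.3, -0.8, 9.6]
opening: 0.0186
```

```bash
python3 -c "
from h import *
ang()"
```

```text
t 16.2 pos [ 0.4737 -0.1549  0.1485] yaw 0.16 tz [-0.001 -0.    -1.   ] F [-2.28 -0.75  9.63] open 0.0186
r 0.0363 ang -108.57 Fr 1.44 Ft -1.93
```

Emit:
play_rows:
  motion:
    - {"tx": 0.0014,"ty": 0.0005,"tz": 0.0,"ax": 0.0,"ay": 0.0,"az": 0.0}
    - {"tx": 0.0014,"ty": 0.0005,"tz": 0.0,"ax": 0.0,"ay": 0.0,"az": 0.0}

```text
t: 16.4
eef_pos: [0.4745, -0.1552, 0.1484]
orientation: [1.0, 0.001, -0.0, -0.0]
ft_force: [-1.1, 0.3, 10.0]
opening: 0.0187
```

```bash
python3 -c "
from h import *
ang()"
```

```text
t 16.4 pos [ 0.4745 -0.1552  0.1484] yaw 0.16 tz [-0.001  0.    -1.   ] F [-1.12  0.35 10.01] open 0.0187
r 0.0363 ang -107.36 Fr 0.0 Ft -1.17
```

Emit:
play_rows:
  motion:
    - {"tx": 0.0,"ty": 0.0,"tz": 0.0,"ax": 0.0,"ay": 0.0,"az": 0.0}
    - {"tx": 0.0,"ty": 0.0,"tz": 0.0,"ax": 0.0,"ay": 0.0,"az": 0.0}
    - {"tx": 0.0,"ty": 0.0,"tz": 0.0,"ax": 0.0,"ay": 0.0,"az": 0.0}
    - {"tx": 0.0,"ty": 0.0,"tz": 0.0,"ax": 0.0,"ay": 0.0,"az": 0.0}
    - {"tx": 0.0,"ty": 0.0,"tz": 0.0,"ax": 0.0,"ay": 0.0,"az": 0.0}
    - {"tx": 0.0,"ty": 0.0,"tz": 0.0,"ax": 0.0,"ay": 0.0,"az": 0.0}
    - {"tx": 0.0,"ty": 0.0,"tz": -0.06,"ax": 0.0,"ay": 0.0,"az": 0.0}
    - {"tx": 0.0,"ty": 0.0,"tz": -0.12,"ax": 0.0,"ay": 0.0,"az": 0.0}
    - {"tx": 0.0,"ty": 0.0,"tz": -0.14,"ax": 0.0,"ay": 0.0,"az": 0.0}
    - {"tx": 0.0,"ty": 0.0,"tz": -0.14,"ax": 0.0,"ay": 0.0,"az": 0.0}
  gripper: 0

```text
t: 17.4
eef_pos: [0.4765, -0.1551, 0.2339]
orientation: [1.0, 0.002, 0.002, 0.001]
ft_force: [0.1, -0.4, -0.3]
opening: 0.0857
```

Emit:
play_rows:
  motion:
    - {"tx": 0.0,"ty": -0.08,"tz": 0.0,"ax": 0.0,"ay": 0.0,"az": 0.0}
    - {"tx": 0.015,"ty": -0.16,"tz": 0.0,"ax": 0.0,"ay": 0.0,"az": 0.0}
    - {"tx": 0.025,"ty": -0.24,"tz": 0.0,"ax": 0.0,"ay": 0.0,"az": 0.0}
    - {"tx": 0.025,"ty": -0.265,"tz": 0.0,"ax": 0.0,"ay": 0.0,"az": 0.0}
    - {"tx": 0.025,"ty": -0.265,"tz": 0.0,"ax": 0.0,"ay": 0.0,"az": 0.0}
    - {"tx": 0.025,"ty": -0.265,"tz": 0.0,"ax": 0.0,"ay": 0.0,"az": 0.0}
    - {"tx": 0.025,"ty": -0.265,"tz": 0.0,"ax": 0.0,"ay": 0.0,"az": 0.0}
  gripper: 1

```text
t: 18.1
eef_pos: [0.4893, 0.0022, 0.2313]
orientation: [1.0, 0.0, -0.001, 0.0]
ft_force: [0.3, -0.1, 0.3]
opening: 0.0001
```

```bash
python3 -c "
from h import *
st([.4895,.006,.138])
p,d=env.read_camera('scene'); cv2.imwrite('pics/s3.png',cv2.resize(p[100:280,180:400],None,fx=3.5,fy=3.3))"
```

```text
t 18.1 pos [0.4893 0.0022 0.2313] yaw 0.05 tz [-0.002 -0.001 -1.   ] F [ 0.3  -0.06  0.31] open 0.0001
shift [ 0.0006 -0.0064  0.1555]
```

View pics/s3.png

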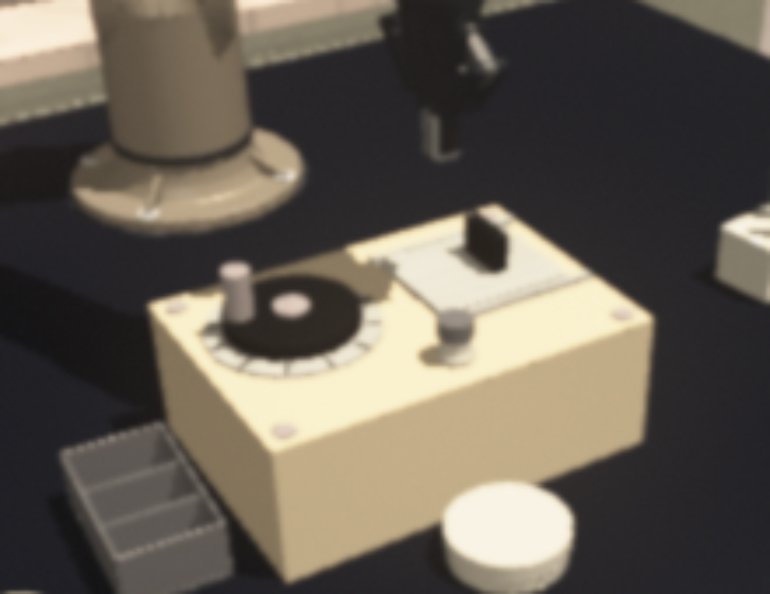

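The crank (237,290) stands free, the shut gripper is above and behind the handle (487,240), and nothing else has moved. I'll lower and make a gentle test push.

Emit:
play_rows:
  motion:
    - {"tx": 0.0,"ty": 0.0,"tz": 0.07,"ax": 0.0,"ay": 0.0,"az": 0.0}
    - {"tx": 0.0,"ty": 0.0,"tz": 0.13,"ax": 0.0,"ay": 0.0,"az": 0.0}
    - {"tx": 0.0,"ty": 0.0,"tz": 0.152,"ax": 0.0,"ay": 0.0,"az": 0.0}
    - {"tx": 0.0,"ty": 0.0,"tz": 0.152,"ax": 0.0,"ay": 0.0,"az": 0.0}
    - {"tx": 0.0,"ty": -0.01,"tz": 0.152,"ax": 0.0,"ay": 0.0,"az": 0.0}
    - {"tx": 0.0,"ty": -0.02,"tz": 0.152,"ax": 0.0,"ay": 0.0,"az": 0.0}
    - {"tx": 0.0,"ty": -0.03,"tz": 0.152,"ax": 0.0,"ay": 0.0,"az": 0.0}
    - {"tx": 0.0,"ty": -0.036,"tz": 0.152,"ax": 0.0,"ay": 0.0,"az": 0.0}
    - {"tx": 0.0,"ty": -0.042,"tz": 0.152,"ax": 0.0,"ay": 0.0,"az": 0.0}
    - {"tx": 0.0,"ty": -0.048,"tz": 0.152,"ax": 0.0,"ay": 0.0,"az": 0.0}

```text
t: 19.15
eef_pos: [0.4901, 0.0329, 0.1414]
orientation: [1.0, 0.002, 0.001, 0.0]
ft_force: [0.2, -2.9, 1.4]
opening: 0.0002
```

The hatch slides at about 3 N, so it is unlocked.

Emit:
play_rows:
  motion:
    - {"tx": 0.0,"ty": -0.012,"tz": 0.0,"ax": 0.0,"ay": 0.0,"az": 0.0}
    - {"tx": 0.001,"ty": -0.024,"tz": 0.0,"ax": 0.0,"ay": 0.0,"az": 0.0}
    - {"tx": 0.001,"ty": -0.036,"tz": 0.0,"ax": 0.0,"ay": 0.0,"az": 0.0}
    - {"tx": 0.001,"ty": -0.048,"tz": 0.0,"ax": 0.0,"ay": 0.0,"az": 0.0}
    - {"tx": 0.002,"ty": -0.06,"tz": 0.0,"ax": 0.0,"ay": 0.0,"az": 0.0}
    - {"tx": 0.002,"ty": -0.07,"tz": 0.0,"ax": 0.0,"ay": 0.0,"az": 0.0}
    - {"tx": 0.002,"ty": -0.077,"tz": 0.0,"ax": 0.0,"ay": 0.0,"az": 0.0}

```text
t: 19.85
eef_pos: [0.4907, 0.08, 0.1409]
orientation: [1.0, 0.002, 0.0, -0.0]
ft_force: [2.3, -1.7, 0.7]
opening: -0.0004
```

Emit:
play_rows:
  motion:
    - {"tx": 0.0,"ty": -0.003,"tz": 0.0,"ax": 0.0,"ay": 0.0,"az": 0.0}
    - {"tx": 0.0,"ty": -0.006,"tz": 0.0,"ax": 0.0,"ay": 0.0,"az": 0.0}
    - {"tx": 0.0,"ty": -0.009,"tz": 0.0,"ax": 0.0,"ay": 0.0,"az": 0.0}

```text
t: 20.15
eef_pos: [0.4906, 0.0837, 0.1409]
orientation: [1.0, 0.001, -0.0, 0.001]
ft_force: [1.4, -6.6, 2.9]
opening: 0.0
```

Emit:
play_rows:
  motion:
    - {"tx": 0.0,"ty": -0.003,"tz": 0.0,"ax": 0.0,"ay": 0.0,"az": 0.0}
    - {"tx": 0.0,"ty": -0.003,"tz": 0.0,"ax": 0.0,"ay": 0.0,"az": 0.0}

```text
t: 20.35
eef_pos: [0.4907, 0.0837, 0.1409]
orientation: [1.0, 0.001, -0.0, 0.002]
ft_force: [1.1, -8.1, 4.1]
opening: -0.0004
```

Emit:
play_rows:
  motion:
    - {"tx": 0.0,"ty": 0.01,"tz": 0.0,"ax": 0.0,"ay": 0.0,"az": 0.0}
    - {"tx": 0.0,"ty": 0.03,"tz": 0.0,"ax": 0.0,"ay": 0.0,"az": 0.0}
    - {"tx": 0.0,"ty": 0.04,"tz": 0.0,"ax": 0.0,"ay": 0.0,"az": 0.0}
    - {"tx": 0.0,"ty": 0.04,"tz": -0.07,"ax": 0.0,"ay": 0.0,"az": 0.0}
    - {"tx": 0.0,"ty": 0.04,"tz": -0.14,"ax": 0.0,"ay": 0.0,"az": 0.0}
    - {"tx": 0.0,"ty": 0.04,"tz": -0.21,"ax": 0.0,"ay": 0.0,"az": 0.0}
    - {"tx": 0.0,"ty": 0.04,"tz": -0.25,"ax": 0.0,"ay": 0.0,"az": 0.0}
    - {"tx": 0.0,"ty": 0.04,"tz": -0.25,"ax": 0.0,"ay": 0.0,"az": 0.0}
    - {"tx": 0.0,"ty": 0.04,"tz": -0.25,"ax": 0.0,"ay": 0.0,"az": 0.0}

```text
t: 21.25
eef_pos: [0.4906, 0.0621, 0.2909]
orientation: [1.0, 0.002, 0.0, 0.0]
ft_force: [0.3, -1.3, -1.0]
opening: -0.0
```

```bash
python3 -c "
from h import *
st()
p,d=env.read_camera('scene'); cv2.imwrite('pics/s4.png',p); S=cloud('scene',d)
m=(S[...,2]>.146)&(S[...,2]<.2)&(S[...,0]>.35)&(S[...,0]<.8)&(abs(S[...,1])<.25)
n,l,s,c=cv2.connectedComponentsWithStats(m.astype(np.uint8))
for i in range(1,n):
    if s[i][4]>20: q=S[l==i]; t=q[q[:,2]>q[:,2].max()-.006]; print(s[i],q.mean(0).round(4),t.mean(0).round(4))"
```

```text
t 21.25 pos [0.4906 0.0621 0.2909] yaw 0.17 tz [ 0. -0. -1.] F [ 0.27 -1.27 -1.03] open -0.0
[332 158  13  13 111] [0.4965 0.0993 0.1575] [0.4941 0.1006 0.1624]
[243 179   9  17 124] [ 0.479  -0.1576  0.1669] [ 0.4763 -0.1561  0.1793]
[304 193  12  10 101] [ 0.5848 -0.0491  0.1549] [ 0.5828 -0.0479  0.1574]
```

View pics/s4.png

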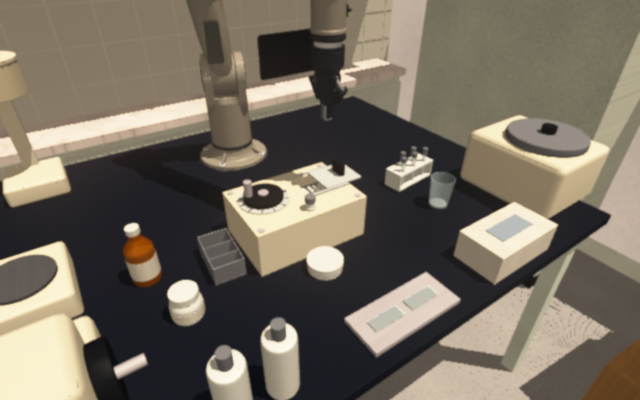

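The hatch handle (338,168) has moved about 62 mm (y 0.0373 to 0.0993 by depth). The jar is unmoved, the other objects are where they were, and the arm is clear. Signing off.

```bash
python3 -c "
from plant import env
print(env.sign_off())"
```

```text
the job is handed in; nothing more can be done
None
```

The lockbox is unlocked and the hatch is fully open. The job was handed in at about 21 s of the 72 s; sign-off gives no verdict.

- **Stop:** I gripped the crank and turned it clockwise until the stop was felt. I pushed to about 9 N in total (one noisy reading), roughly 6 N above the drag, and counted the legs from there, at 12.5°.
- **Combination:** the legs measured +510.0°, −389.8° and +120.0° at the tool, against wanted values of +510°, −390° and +120°.
- **Hatch:** after letting go of the crank, I pushed the hatch open with shut fingers. It slid at about 3 N, then stopped firmly at 8 N.

**Last checks:**
- Depth images put the handle 62 mm from its shut place.
- The jar's measured position was unchanged, and the other bystanders looked unmoved in the picture.
- The arm was clear of everything, with about 1 N of force noise.
- The crank was left well away from its stop. The stop's give (the buffer joint) could not be read directly, so I judged it from force and angle alone.
- No check failed or disagreed.

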